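# Change the bench driver over to the long reach

### The arm

A 6-joint arm with a two-finger parallel gripper is mounted at the origin on a cart in front of the work surface, level with it; the furniture and walls round the work are solid. World frame = base frame: x ahead of the robot, y to its left, z up, the work surface at z = 0. Lengths are in m, angles in degrees, forces in N, time in s.
With the tool pointing down it reaches from about 0.35 to 0.875 m from the base axis. Payload 4.2 kg.
Tool frame: the origin (TCP) lies midway between the tips of the shut fingers; the grasp point (between the pads) lies 19 mm behind it; z points along the fingers, y is the direction in which the jaws open and shut (so a half turn about z gives the same grasp; the last joint's range is limited). The gripper opens to 87 mm and grips with 3 to 60 N. Pads are 19 mm wide; open, the fingers measure 117 mm over their backs; the gripper's body (75 mm by 190 mm) begins 51 mm behind the grasp point.
Start: joints at [-57.548, 22.042, 0.453, 0, -68.411, -14.817], TCP at [0.189, -0.596, 0.223] pointing down, gripper open.
Joint ranges: [-179.83, 179.83], [-69.29, 118.12], [-61.27, 80.66], [-181.25, 117.63], [-171.15, -9.14], [-177.46, 177.46]. Speed limits (degrees/s): [159.86, 159.86, 180, 180, 180, 180].

### API

Orientations are given as a 3x3 rotation matrix whose columns are the frame's x, y, z axes.
In Python, from station import r gives the robot as it stands.
- The arm moves only by the tool carry_out, never from a script. Its argument "steps" is a list of rows, each a list of 2 entries, a list of its own where there are three numbers: the shift along the tool's x, y, z in cm, then the turn about the tool's z in degrees. In form: [[[x, y, z], twist], ...]. A call has 1 to 20 rows; each row is the pose to reach, as a shift and turn from the pose measured when the call began, along the tool's axes at that moment; what a row does not reach only later rows make up. A row lasts 1/10 s, in which the tool goes at most 50 mm and 8.59 degrees, less where a joint would pass 70% of its speed; a pose out of reach is approached as far as the arm can. A call with a gripper value outside its range is refused whole. "gripper" is the gripper's target within -1 to 1 (fully open at 1, half-way at 0, shut at -1), set as the call begins (left out, the last holds). The fingers move at their own pace and stop on an object; the grip force is fixed at half the most. Time passes only in rows, so rows that repeat a pose let the fingers close. It gives the time, the measured TCP pose, the force and the opening at its end, in the units of the state.
- r.sense(): the state, without advancing time (a new reading comes with each control period).
- r.capture(name): name is "scene" or "top" or "wrist"; returns the picture (400x640x3 uint8, red, green, blue); there is no depth.
- r.calibration(name): a dict with "camera_matrix" (3x3 intrinsics, pixels), "world_from_camera" (4x4, takes a point from camera to world coordinates). Camera axes: x right, y up, looking along -z (the intrinsics and any distortion apply to the point x, -y, -z); pixel columns grow to the right and rows downward; lengths in m; the calibration is good to about 2 mm. A picture is of the moment at which its call begins: read the wrist's pose just before it. calibration takes no time and is no camera call; for the wrist camera it gives the pose at the moment of the call.
- r.finish_job(): hands the job in, once; it reports no verdict.
Trained networks look in the newest picture that a camera, given by its name, has taken for a name from the list of things; names that differ only in an ending like _2 or _b are one class to them, and where a whole thing is asked for, a point or a joint stands for the part that bears it (a point fixed in the world has none). Each returns a list of dicts, best first, with "confidence" (0 to 1); they miss things now and then, are a little off and sometimes report something else, mostly with a low value. They report only what shows in the picture. A call takes as long as a camera call.
- r.cut_out(camera, target): "pixels" (400x640 bool, what is visible of it).
- r.place_of(camera, target): "centre" ([x, y, z] in m, in world coordinates, good to about 4 mm: a listed point, or the origin of a listed thing).
The state is a dict: "time_s": time; "joints": joint angles; "joint_velocities": joint speeds; "effort": joint torques, N m; "tcp_pos": TCP position; "ee_rot": TCP orientation; "wrist_force": force on the tool from outside, world axes, zero at the start; "moment": the same for the moment, N m; "gripper_width": opening from 0.0 (shut) to 1.0 (fully open).
Only numpy, scipy, OpenCV 4.12 (cv2) and the standard library are available. Lean on these libraries where they do the work, as an engineer would, in place of code of your own. Each camera call takes 0.05 s, during which the arm holds its last target. There are 200 camera calls.

### The job

Change the bench driver over to its long reach: pull the short socket off the upright square drive and stand it upright on the rack's free peg, then push the extension bar fully home on the drive until the spring ball clicks, then push the tall deep socket from the rack fully home on top of the extension until its ball clicks too. Leave the wide socket on its peg, do not knock the jar, the pale thread spool at the front, the hammer or wooden jack about, and let go of everything at the end.

Things in the scene. Friction and masses are not known exactly. Their poses are not given: they have to be found in the camera images.
- driver_seat (a point): Bench driver, fixed: grey flange 90 mm across, narrowing to a 44 mm collar. This point: centre of the collar's flat top, 45 mm above the bench, where a fully home part's foot lies. From it a square drive stands up along z, 19 mm wide, 22 mm tall, sides square to the point's x and y, tip bevelled over the last 5 mm. The short socket starts seated here, its flats along the same axes.
- driver_ball (a joint): Spring ball in the drive's +x side, 13 mm above the collar: 0 = fully out (2.5 mm proud), positive (m) = pressed in. About 0.002 while rubbing in a mouth, about 0 again once clicked into its groove. Past it, pushing on takes about 5 to 12 N beyond the part's weight and pulling off 8 to 20 N; do not rely on weight alone.
- free_peg (a point): Fixed wooden rack 66 x 240 x 14 mm, long side along this point's y, z up, with three round pegs 14 mm wide and 14 mm tall, 85 mm apart. This point: foot of the only empty peg, on the rack's top face. The pegs at +85 and +170 mm along y carry the deep and the wide socket, either way round. A socket stands over a peg, foot on the rack, with 3 mm of play each way.
- short_socket_mid (a point): Short socket, dark steel, 56 mm tall, 48 mm round with four full-height flats 40 mm across; this is its centre, 28 mm above its foot; z up its axis, x and y square out of the flats. Starts seated on the driver. About 0.3 kg.
- short_socket: The same short socket; origin at the centre of its foot. Mouth as described for the extension.
- extension_mid (a point): Extension bar, bright steel, 98 mm tall, standing on the bench; this is its centre, 49 mm above its foot; z up, x and y square out of its flats. Foot 48 mm round with flats 40 mm across up to 26 mm; squarish shank 32 mm across flats from 30 to 66 mm; collar of the same width across flats, its flat top at 76 mm; 19 mm square drive above to 98 mm. About 0.3 kg.
- extension: The same extension; origin at the centre of its foot. Mouth of the extension and of all sockets: in the middle of the foot, square, sides parallel to the flats, 20.2 mm wide (25 mm at the edge, narrowing over 4 mm), 23.5 mm deep, with a groove on all four sides for the spring ball, so any quarter turn fits.
- extension_seat (a point): Centre of the flat top of the extension's collar, 76 mm above its foot, where a fully home socket's foot lies. A drive like the driver's, 22 mm tall and 19 mm square, stands up from it, sides square to x and y.
- extension_ball (a joint): Spring ball in the +x side of the extension's own drive, 13 mm above its collar; values and forces as for driver_ball.
- deep_socket_mid (a point): Deep socket, dark steel, 72 mm tall, 48 mm round with four full-height flats 40 mm across, a six-sided hole in its top; this is its centre, 36 mm above its foot; z up, x and y square out of the flats. Starts on a rack peg. About 0.38 kg.
- deep_socket: The same deep socket; origin at the centre of its foot. Mouth as described for the extension.
- wide_socket_mid (a point): Wide socket (to be left alone), dark steel, 62 mm tall, 62 mm round, flats 52 mm across; this is its centre, 31 mm above its foot. Starts on the other rack peg.
- jar: Glass jar with an orange lid, 64 mm across, 72 mm tall, loose, behind the work; origin at its underside.
- spool: Spool of pale thread, 33 mm across, 58 mm tall, standing loose at the front edge; origin at its underside.
- hammer: Small tack hammer, about 198 mm long, lying loose on the cutting board at the right; origin at its underside.
- jack: Hatter's rounding jack, a beech block 34 x 150 x 48 mm, lying loose at the front edge; origin at its underside.

How it is judged (in metres and radians):
On the way, in this order (a step that is already met when the one before it is completed fails the run):
1. the short socket stands upright on the free peg, let go (horizontal distance between short_socket_mid and free_peg below 0.006 m and z of short_socket_mid in the frame of free_peg between 0.025 and 0.0305 m and angle between short_socket_mid's own z axis and vertical below 0.06 rad and contact force between the fingers and short_socket below 0.1 N), for 0.2 s.
2. the extension bar is fully home on the driver with its ball clicked in (horizontal distance between extension_mid and driver_seat below 0.004 m and z of extension_mid in the frame of driver_seat between 0.0465 and 0.051 m and angle between the z axis of extension_mid and the z axis of driver_seat, either way round below 0.05 rad and value of joint driver_ball below 0.0009 m), for 0.2 s.
3. the deep socket is fully home on the extension with its ball clicked in (horizontal distance between deep_socket_mid and extension_seat below 0.004 m and z of deep_socket_mid in the frame of extension_seat between 0.0335 and 0.038 m and angle between the z axis of deep_socket_mid and the z axis of extension_seat, either way round below 0.05 rad and value of joint extension_ball below 0.0009 m), for 0.2 s.
At the end, for the whole second after the job is handed in: Short socket upright over the free peg (within 6 mm, foot on the rack); extension home on the driver and deep socket home on the extension (foot within 2.5 mm of the collar, 4 mm sideways, straight, ball sprung out to under 0.9 mm); all at rest and let go (all of step 1 and all of step 2 and all of step 3 and linear speed of each of short_socket, extension, deep_socket below 0.02 m/s and contact force between the fingers and extension below 0.1 N and contact force between the fingers and deep_socket below 0.1 N); the robot touches nothing.
It fails at once if the wide socket is moved by more than 15 mm (distance of wide_socket_mid from where it was at the start of the episode above 0.015 m).
It fails at once if the jar, spool, hammer or wooden jack is knocked more than 40 mm from its place (distance of any of jar, spool, hammer, jack from where it was at the start of the episode above 0.04 m).
It also fails if it takes over 66 s, if anything falls off the work surface, if the arm or the gripper's body presses on something with over 40 N, if the wrist force passes 120 N, or if a joint passes its speed limit or range.

## Working session

There is one attempt and no reset: what is moved stays moved. The work goes in short steps, Python scripts to look and compute and a tool call to move; the robot and the scene stay as the last step left them, time stands still between calls to the robot, and variables do not carry over. Pictures are saved under pics/ and viewed, about 8 in all and at most 12, crops included, and the job is handed in when it is done.

Besides the shell and the picture viewer there is one more tool, called after "Emit:" as name(argument=value, ...) on one line, values as JSON. carry_out: Moves the arm, as the interface text tells. Its arguments: {"type":"object","properties":{"steps":{"type":"array","items":{"type":"array"}},"gripper":{"type":"number"}},"required":["steps"]}

```bash
mkdir -p pics; ls; cat > h.py <<'E'
import numpy as np, cv2
from station import r
def save(cam,name,crop=None,scale=1):
    im=r.capture(cam)[:,:,::-1]
    if crop: im=im[crop[1]:crop[3],crop[0]:crop[2]]
    if scale!=1: im=cv2.resize(im,None,fx=scale,fy=scale,interpolation=cv2.INTER_CUBIC)
    cv2.imwrite('pics/'+name+'.png',im)
def place(cam,t,n=2):
    return [(np.round(d['centre'],4).tolist(),round(d['confidence'],2)) for d in r.place_of(cam,t)[:n]]
def proj(cam,P):
    c=r.calibration(cam);T=np.linalg.inv(c['world_from_camera'])
    p=T[:3,:3]@np.array(P)+T[:3,3]; q=np.array(c['camera_matrix'])@np.array([p[0],-p[1],-p[2]]); return q[:2]/q[2]
def ray(cam,uv,z):
    c=r.calibration(cam);W=np.array(c['world_from_camera']);K=np.array(c['camera_matrix'])
    d=np.linalg.inv(K)@np.array([uv[0],uv[1],1]);d=W[:3,:3]@np.array([d[0],-d[1],-d[2]]);o=W[:3,3]
    return o+d*(z-o[2])/d[2]
def st():
    s=r.sense();print(s['time_s'],np.round(s['tcp_pos'],4),np.round(s['ee_rot'],3).tolist(),np.round(s['wrist_force'],2),round(s['gripper_width'],3));return s
E
python3 - <<'E'
from h import *
st()
save('top','t1');
T=['driver_seat','free_peg','short_socket_mid','extension_mid','deep_socket_mid','wide_socket_mid','jar','spool','hammer','jack']
for t in T: print('top',t,place('top',t))
save('scene','s1')
for t in T[:6]: print('scene',t,place('scene',t))
for c in('top','scene','wrist'):
    k=r.calibration(c);print(c,np.round(k['world_from_camera'],3).tolist(),np.round(k['camera_matrix'],1).tolist(),k.keys())
print(r.sense()['time_s'])
E
```

```text
pics
0.0 [ 0.1892 -0.595   0.2215] [[-0.953, -0.303, -0.001], [-0.303, 0.953, 0.002], [0.0, 0.002, -1.0]] [-0.14 -0.2  -0.34] 1.001
top driver_seat [([0.5848, 0.0608, 0.0465], 0.65)]
top free_peg [([0.5438, 0.1977, 0.0125], 0.67)]
top short_socket_mid [([0.5839, 0.0534, 0.0743], 0.57)]
top extension_mid [([0.6931, -0.1151, 0.0506], 0.73), ([0.5423, 0.197, 0.0148], 0.71)]
top deep_socket_mid [([0.5407, 0.2845, 0.0511], 0.61)]
top wide_socket_mid [([0.5434, 0.3706, 0.0417], 0.62)]
top jar [([0.7764, 0.0616, 0.0015], 0.86), ([0.6884, -0.1228, 0.0717], 0.47)]
top spool [([0.4172, 0.1687, -0.0033], 0.54)]
top hammer [([0.5446, -0.3443, 0.0159], 0.69)]
top jack [([0.4173, 0.0447, -0.0011], 0.89)]
scene driver_seat [([0.5821, 0.0601, 0.0474], 0.91)]
scene free_peg [([0.5378, 0.1964, 0.0139], 0.84)]
scene short_socket_mid [([0.5843, 0.0581, 0.0757], 0.55)]
scene extension_mid [([0.6894, -0.1192, 0.0506], 0.61)]
scene deep_socket_mid [([0.5393, 0.2845, 0.0502], 0.66)]
scene wide_socket_mid [([0.5398, 0.3701, 0.0456], 0.89)]
top [[0.004, 0.986, -0.169, 0.385], [-1.0, 0.005, 0.005, 0.029], [0.006, 0.169, 0.986, 1.292], [0.0, 0.0, 0.0, 1.0]] [[399.3, 0.0, 322.3], [0.0, 399.3, 201.4], [0.0, 0.0, 1.0]] dict_keys(['camera_matrix', 'world_from_camera'])
scene [[-0.826, 0.341, -0.448, 0.118], [-0.563, -0.511, 0.649, 0.683], [-0.008, 0.789, 0.614, 0.747], [0.0, 0.0, 0.0, 1.0]] [[375.4, 0.0, 322.5], [0.0, 375.4, 200.7], [0.0, 0.0, 1.0]] dict_keys(['camera_matrix', 'world_from_camera'])
wrist [[-0.302, -0.91, -0.284, 0.112], [0.953, -0.289, -0.09, -0.621], [-0.0, -0.298, 0.955, 0.386], [0.0, 0.0, 0.0, 1.0]] [[295.3, 0.0, 318.5], [0.0, 295.3, 198.6], [0.0, 0.0, 1.0]] dict_keys(['camera_matrix', 'world_from_camera'])
0.9
```

View pics/t1.png

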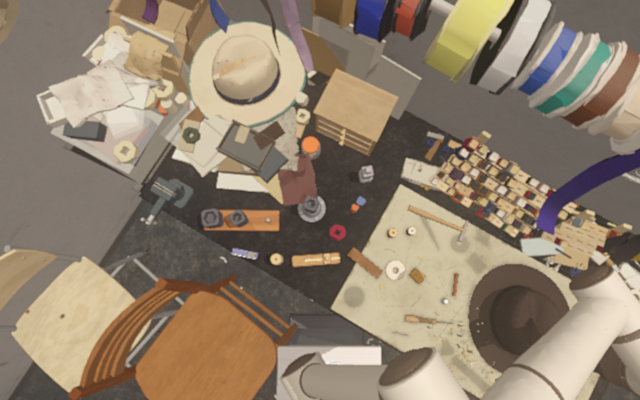

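View pics/s1.png

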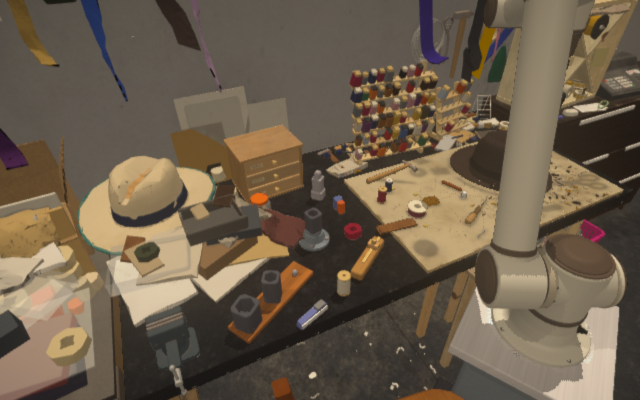

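Emit:
carry_out(steps=[[[0,0,-5],0],[[-56.5,51.8,-8],17.6],[[-56.5,51.8,-8],17.6],[[-56.5,51.8,-8],17.6],[[-56.5,51.8,-8],17.6],[[-56.5,51.8,-8],17.6],[[-56.5,51.8,-8],17.6],[[-56.5,51.8,-8],17.6],[[-56.5,51.8,-8],17.6],[[-56.5,51.8,-8],17.6],[[-56.5,51.8,-8],17.6],[[-56.5,51.8,-8],17.6],[[-56.5,51.8,-3],17.6],[[-56.5,51.8,-3],17.6],[[-56.5,51.8,-3],17.6],[[-56.5,51.8,-3],17.6],[[-56.5,51.8,-3],17.6],[[-56.5,51.8,-3],17.6],[[-56.5,51.8,-3],17.6],[[-56.5,51.8,-3],17.6]], gripper=1)

```text
time_s: 2.9
tcp_pos: [0.5705, 0.0682, 0.2531]
ee_rot: [[-1.0, 0.0, 0.001], [0.0, 1.0, -0.0], [-0.001, -0.0, -1.0]]
wrist_force: [0.5, -0.1, 0.8]
gripper_width: 1.001
```

```bash
python3 - <<'E'
from h import *
st()
save('wrist','w1')
T=['driver_seat','free_peg','short_socket_mid','extension_mid','extension_seat','deep_socket_mid','wide_socket_mid']
for t in T: print(t,place('wrist',t))
for t in ('short_socket','extension'):
    m=r.cut_out('wrist',t)[0]['pixels'];ys,xs=np.where(m);print(t,xs.min(),xs.max(),ys.min(),ys.max())
E
```

```text
2.9 [0.5705 0.0682 0.2531] [[-1.0, 0.0, 0.001], [0.0, 1.0, -0.0], [-0.001, -0.0, -1.0]] [ 0.49 -0.15  0.78] 1.001
driver_seat [([0.578, 0.0596, 0.072], 0.37)]
free_peg [([0.5397, 0.1958, 0.0113], 0.74)]
short_socket_mid [([0.5812, 0.0591, 0.0729], 0.8)]
extension_mid [([0.6902, -0.1198, 0.05], 0.96)]
extension_seat [([0.6881, -0.1181, 0.0757], 0.63)]
deep_socket_mid [([0.545, 0.2793, 0.0491], 0.78), ([0.544, -0.3438, 0.0117], 0.43)]
wide_socket_mid [([0.5415, 0.3653, 0.045], 0.81)]
short_socket 290 330 165 213
extension 175 211 232 272
```

View pics/w1.png

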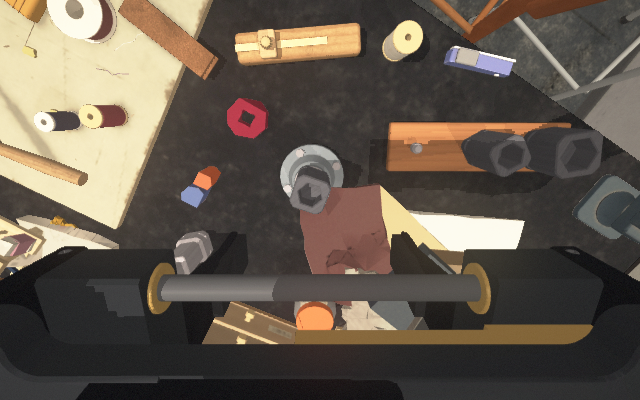

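```bash
python3 - <<'E'
from h import *
im=cv2.imread('pics/w1.png')
a=cv2.resize(im[135:225,270:360],(540,540),interpolation=cv2.INTER_CUBIC)
b=cv2.resize(im[225:285,165:225],(300,540)[::-1] if 0 else (540,540),interpolation=cv2.INTER_CUBIC)
cv2.imwrite('pics/c1.png',cv2.resize(np.hstack([a,b]),(800,400)))
E
```

```text
(no output)
```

View pics/c1.png

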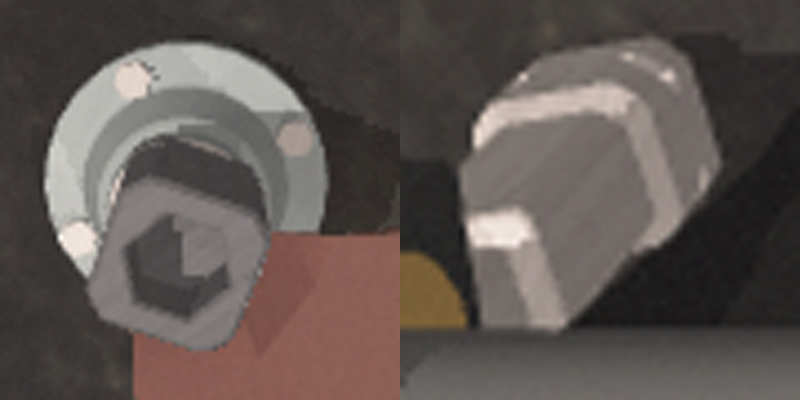

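```bash
cat > fit.py <<'E'
from h import *
from scipy.optimize import minimize
def prof(across,rnd,n=64):
    a=np.arange(n)*2*np.pi/n; d=np.stack([np.cos(a),np.sin(a)],1)
    rr=np.minimum(rnd/2,across/2/np.maximum(abs(d[:,0]),abs(d[:,1]))); return d*rr[:,None]
S48=prof(40,48);D=prof(19,25);W=prof(52,62)
E32=prof(32,38)
MOD={'short_socket':[[(0,S48),(.056,S48)]],'deep_socket':[[(0,S48),(.072,S48)]],'wide_socket':[[(0,W),(.062,W)]],
'extension':[[(0,S48),(.026,S48),(.03,E32)],[(.03,E32),(.076,E32)],[(.076,D),(.093,D),(.098,prof(14,19))]]}
SS=4
def sil(C,name,p,z0):
    K,T=C;x,y,yaw=p;c,s=np.cos(yaw),np.sin(yaw)
    im=np.zeros((400*SS,640*SS),np.uint8)
    for part in MOD[name]:
        P=[]
        for z,q in part:
            q=q/1000 ; w=np.stack([x+c*q[:,0]-s*q[:,1],y+s*q[:,0]+c*q[:,1],np.full(len(q),z0+z)],1)
            k=w@T[:3,:3].T+T[:3,3]; k=np.stack([k[:,0],-k[:,1],-k[:,2]],1)@K.T; P.append(k[:,:2]/k[:,2:])
        P=np.vstack(P); h=cv2.convexHull(((P+.5)*SS-.5).astype(np.float32)*16)
        cv2.fillConvexPoly(im,np.round(h).astype(np.int32),255,shift=4)
    return cv2.resize(im,(640,400),interpolation=cv2.INTER_AREA)/255.
def fit(cam,name,z0,xy,ignore=None,mask=None):
    m=(r.cut_out(cam,name)[0]['pixels'] if mask is None else mask).astype(float)
    k=r.calibration(cam);C=(np.array(k['camera_matrix']),np.linalg.inv(k['world_from_camera']))
    g=np.ones_like(m) if ignore is None else 1-ignore
    f=lambda p:1-(np.minimum(sil(C,name,p,z0),m)*g).sum()/(np.maximum(sil(C,name,p,z0),m)*g).sum()
    R=[]
    for y0 in np.radians(np.arange(-45,45,15)):
        o=minimize(lambda q:f([q[0]/100,q[1]/100,q[2]]),[xy[0]*100,xy[1]*100,y0],method='Nelder-Mead',options=dict(initial_simplex=[[xy[0]*100+a,xy[1]*100+b,y0+c] for a,b,c in((0,0,0),(.5,0,0),(0,.5,0),(.2,.2,.2))],maxfev=120))
        R.append((round(o.fun,4),round(o.x[0]/100,4),round(o.x[1]/100,4),round(np.degrees(o.x[2]),1)))
    R.sort();print(cam,name,R[:3],flush=True);return R[0]
E
python3 - <<'E'
from fit import *
im=r.capture('wrist')
fit('wrist','short_socket',.045,(.582,.058))
fit('wrist','deep_socket',.014,(.541,.283))
r.capture('scene')
fit('scene','short_socket',.045,(.582,.058))
fit('scene','extension',0,(.690,-.119))
fit('scene','deep_socket',.014,(.541,.283))
fit('scene','wide_socket',.014,(.541,.368))
E
```

```text
wrist short_socket [(np.float64(0.0267), np.float64(0.5834), np.float64(0.0576), np.float64(-20.2)), (np.float64(0.0269), np.float64(0.5833), np.float64(0.0576), np.float64(69.7)), (np.float64(0.0269), np.float64(0.5834), np.float64(0.0576), np.float64(-20.4))]
wrist deep_socket [(np.float64(0.0476), np.float64(0.5426), np.float64(0.2819), np.float64(-56.8)), (np.float64(0.0479), np.float64(0.5426), np.float64(0.2819), np.float64(33.2)), (np.float64(0.0481), np.float64(0.5426), np.float64(0.282), np.float64(-57.2))]
scene short_socket [(np.float64(0.0662), np.float64(0.5834), np.float64(0.0573), np.float64(-24.4)), (np.float64(0.067), np.float64(0.5833), np.float64(0.0573), np.float64(-20.3)), (np.float64(0.0675), np.float64(0.5833), np.float64(0.0572), np.float64(-20.2))]
scene extension [(np.float64(0.0538), np.float64(0.6917), np.float64(-0.1211), np.float64(12.3)), (np.float64(0.0538), np.float64(0.6922), np.float64(-0.1211), np.float64(16.3)), (np.float64(0.0541), np.float64(0.6922), np.float64(-0.1213), np.float64(15.3))]
scene deep_socket [(np.float64(0.0534), np.float64(0.5418), np.float64(0.2827), np.float64(28.8)), (np.float64(0.0536), np.float64(0.5419), np.float64(0.2827), np.float64(28.8)), (np.float64(0.0538), np.float64(0.5416), np.float64(0.2828), np.float64(28.3))]Traceback (most recent call last):
  File "<stdin>", line 9, in <module>
  File "fit.py", line 23, in fit
    m=(r.cut_out(cam,name)[0]['pixels'] if mask is None else mask).astype(float)
       ~~~~~~~~~^^^^^^^^^^
ValueError: it knows: deep_socket, deep_socket_mid, driver_ball, driver_seat, extension, extension_ball, extension_mid, extension_seat, free_peg, hammer, jack, jar, short_socket, short_socket_mid, spool, wide_soc
```

Emit:
carry_out(steps=[[[-1.3,-1.05,4],8],[[-1.3,-1.05,8],16],[[-1.3,-1.05,12],20.2],[[-1.3,-1.05,14],20.2],[[-1.3,-1.05,17],20.2],[[-1.3,-1.05,19.2],20.2],[[-1.3,-1.05,19.2],20.2],[[-1.3,-1.05,19.2],20.2]], gripper=1)

```text
time_s: 4.55
tcp_pos: [0.5843, 0.0588, 0.0608]
ee_rot: [[-0.939, 0.344, 0.0], [0.344, 0.939, -0.001], [-0.0, -0.0, -1.0]]
wrist_force: [0.5, 0.4, 1.2]
gripper_width: 1.001
```

Emit:
carry_out(steps=[[[0,0,0],0],[[0,0,0],0],[[0,0,0],0],[[0,0,0],0],[[0,0,0],0],[[0,0,0],0],[[0,0,0],0],[[0,0,0],0]], gripper=-1)

```text
time_s: 5.35
tcp_pos: [0.584, 0.0583, 0.0609]
ee_rot: [[-0.939, 0.344, -0.001], [0.344, 0.939, -0.001], [0.0, -0.002, -1.0]]
wrist_force: [-1.0, -2.4, 1.5]
gripper_width: 0.454
```

Emit:
carry_out(steps=[[[0,0,-0.5],0],[[0,0,-1],0],[[0,0,-1.5],0],[[0,0,-2],0],[[0,0,-2.5],0],[[0,0,-3],0],[[0,0,-4],0],[[0,0,-6],0],[[0,0,-8],0],[[0,0,-8],0],[[0,0,-8],0]])

```text
time_s: 6.45
tcp_pos: [0.5838, 0.0585, 0.1411]
ee_rot: [[-0.939, 0.344, -0.0], [0.344, 0.939, -0.001], [0.0, -0.001, -1.0]]
wrist_force: [0.5, -0.8, -2.6]
gripper_width: 0.456
```

```bash
python3 - <<'E'
from fit import *
s=st()
save('wrist','w2')
print(place('wrist','free_peg'),place('wrist','driver_seat'),place('wrist','short_socket_mid'))
m=r.cut_out('wrist','free_peg')
if m: ys,xs=np.where(m[0]['pixels']);print(xs.min(),xs.max(),ys.min(),ys.max())
fit('wrist','deep_socket',.014,(.541,.283))
r.capture('scene')
fit('scene','short_socket',s['tcp_pos'][2]-.016,(s['tcp_pos'][:2]))
E
```

```text
6.45 [0.5838 0.0585 0.1411] [[-0.939, 0.344, -0.0], [0.344, 0.939, -0.001], [0.0, -0.001, -1.0]] [ 0.45 -0.77 -2.65] 0.456
[([0.5412, 0.1965, 0.0073], 0.68)] [([0.5852, 0.0596, 0.0446], 0.65)] [([0.5794, 0.0612, 0.1528], 0.9), ([0.5836, 0.0577, 0.1265], 0.33)]
396 627 0 144
wrist deep_socket [(np.float64(0.0436), np.float64(0.5423), np.float64(0.2825), np.float64(32.3)), (np.float64(0.0437), np.float64(0.5423), np.float64(0.282), np.float64(-57.0)), (np.float64(0.0437), np.float64(0.5423), np.float64(0.2823), np.float64(32.1))]
scene short_socket [(np.float64(0.2169), np.float64(0.5789), np.float64(0.0548), np.float64(36.5)), (np.float64(0.2184), np.float64(0.579), np.float64(0.0551), np.float64(37.6)), (np.float64(0.2186), np.float64(0.5782), np.float64(0.0553), np.float64(-54.8))]
```

View pics/w2.png

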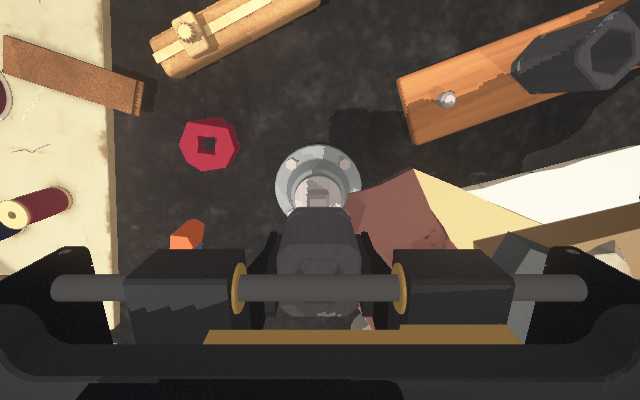

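```bash
python3 - <<'E'
from h import *
im=cv2.imread('pics/w2.png')
print(ray('wrist',(446.5,98),.024), proj('wrist',(.541,.1965,.028)),proj('wrist',(.541,.1965,.014)))
print('drive',ray('wrist',(318,186),.067),proj('wrist',(.5834,.0575,.067)),proj('wrist',(.5834,.0575,.045)))
def ringpts(c,z,rad): return np.array([proj('wrist',(c[0]+rad*np.cos(a),c[1]+rad*np.sin(a),z)) for a in np.arange(0,6.3,.2)])
big=cv2.resize(im,None,fx=6,fy=6,interpolation=cv2.INTER_CUBIC)
for c,z,rad,col in(((.541,.1965),.014,.007,(0,255,0)),((.541,.1965),.028,.007,(0,255,255)),((.5834,.0575),.045,.022,(0,255,0))):
    cv2.polylines(big,[np.round((ringpts(c,z,rad)+.5)*6).astype(int)],True,col,1)
yw=np.radians(-20.2)
for z in(.045,.067):
    h=.0095 if z<.06 else .007
    q=[proj('wrist',(.5834+np.cos(yw)*a*h-np.sin(yw)*b*h,.0575+np.sin(yw)*a*h+np.cos(yw)*b*h,z)) for a,b in((1,1),(1,-1),(-1,-1),(-1,1))]
    cv2.polylines(big,[np.round((np.array(q)+.5)*6).astype(int)],True,(0,0,255),1)
a=big[66*6:132*6,414*6:480*6];b=big[145*6:211*6,285*6:351*6]
cv2.imwrite('pics/c2.png',np.hstack([a,b]))
E
```

```text
[0.54051632 0.19586285 0.024     ] [449.19653252  98.14967944] [442.85904105  98.57626616]
drive [0.56673771 0.06368845 0.067     ] [317.93682462 206.3255483 ] [318.03453292 198.61462517]
```

View pics/c2.png

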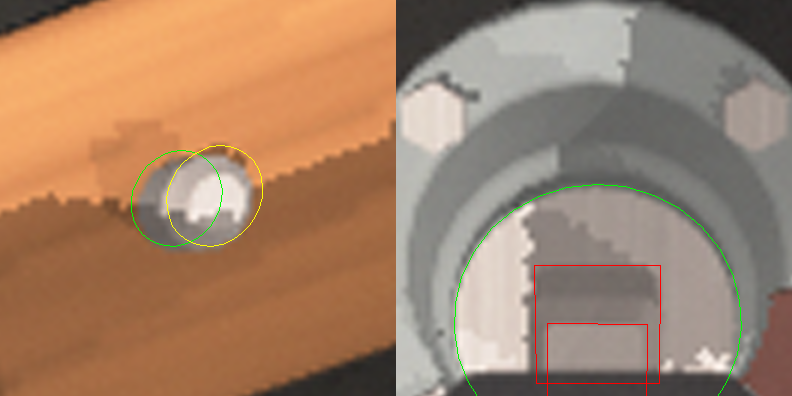

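Emit:
carry_out(steps=[[[4.4,5.7,0],0],[[8.7,11.5,0],0],[[8.7,11.5,0],0],[[8.7,11.5,3],0],[[8.7,11.5,6],0],[[8.7,11.5,8.5],0],[[8.7,11.5,8.8],0],[[8.7,11.5,9.4],0],[[8.7,11.5,10],0],[[8.7,11.5,10.5],0],[[8.7,11.5,10.9],0],[[8.7,11.5,10.9],0]])

```text
time_s: 8.05
tcp_pos: [0.5414, 0.1959, 0.031]
ee_rot: [[-0.939, 0.344, -0.002], [0.344, 0.939, -0.002], [0.001, -0.003, -1.0]]
wrist_force: [0.5, 0.3, -2.9]
gripper_width: 0.459
```

Emit:
carry_out(steps=[[[0,0,0.1],0],[[0,0,0.15],0],[[0,0,0.15],0]])

```text
time_s: 8.35
tcp_pos: [0.5416, 0.196, 0.03]
ee_rot: [[-0.939, 0.344, -0.002], [0.344, 0.939, -0.002], [0.001, -0.002, -1.0]]
wrist_force: [-0.5, -0.4, 0.1]
gripper_width: 0.458
```

Emit:
carry_out(steps=[[[0,0,0.1],0],[[0,0,0.1],0],[[0,0,0.1],0],[[0,0,0],0],[[0,0,-2],0],[[0,0,-5],0],[[0,0,-9],0],[[0,0,-12],0],[[0,0,-12],0]], gripper=0.25)

```text
time_s: 9.25
tcp_pos: [0.5447, 0.1977, 0.1554]
ee_rot: [[-0.939, 0.343, 0.008], [0.343, 0.939, 0.004], [-0.006, 0.006, -1.0]]
wrist_force: [0.6, 0.3, -0.5]
gripper_width: 0.627
```

```bash
python3 - <<'E'
from fit import *
s=st()
r.capture('scene')
fit('scene','short_socket',.014,(.541,.1963));print(place('scene','short_socket_mid'))
fit('scene','extension',0,(.690,-.119))
r.capture('top')
fit('top','extension',0,(.690,-.119))
E
```

```text
9.25 [0.5447 0.1977 0.1554] [[-0.939, 0.343, 0.008], [0.343, 0.939, 0.004], [-0.006, 0.006, -1.0]] [ 0.59  0.27 -0.49] 0.627
scene short_socket [(np.float64(0.0793), np.float64(0.542), np.float64(0.1944), np.float64(-19.5)), (np.float64(0.0797), np.float64(0.5414), np.float64(0.1947), np.float64(-19.2)), (np.float64(0.0798), np.float64(0.5415), np.float64(0.1947), np.float64(-18.7))]
[([0.5406, 0.1961, 0.0405], 0.65)]Traceback (most recent call last):
  File "<stdin>", line 5, in <module>
  File "fit.py", line 23, in fit
    m=(r.cut_out(cam,name)[0]['pixels'] if mask is None else mask).astype(float)
       ~~~~~~~~~~~~~~~~~~~^^^
IndexError: list index out of range
```

Emit:
carry_out(steps=[[[0,0,-5],0],[[-4,-4,-7.5],-8],[[-23,-25,-7.5],-34],[[-23,-25,-7.5],-34],[[-23,-25,-7.5],-34],[[-23,-25,-7.5],-34],[[-23,-25,-7.5],-34],[[-23,-25,-7.5],-34],[[-23,-25,-7.5],-34],[[-23,-25,-7.5],-34],[[-23,-25,-7.5],-34],[[-23,-25,-7.5],-34]], gripper=1)

```text
time_s: 10.65
tcp_pos: [0.6707, -0.1165, 0.2238]
ee_rot: [[-0.97, -0.241, -0.005], [-0.241, 0.97, -0.002], [0.005, -0.001, -1.0]]
wrist_force: [-0.1, -0.8, 0.3]
gripper_width: 0.999
```

```bash
python3 - <<'E'
from fit import *
s=st()
save('wrist','w3')
print(place('wrist','extension_mid'),place('wrist','extension_seat'))
fit('wrist','extension',0,(.690,-.119))
fit('wrist','extension',0,(.690,-.119))
E
```

```text
10.65 [ 0.6707 -0.1165  0.2238] [[-0.97, -0.241, -0.005], [-0.241, 0.97, -0.002], [0.005, -0.001, -1.0]] [-0.12 -0.76  0.3 ] 0.999
[([0.69, -0.1177, 0.0496], 0.83), ([0.4129, 0.1658, -0.0014], 0.19)] [([0.6871, -0.1198, 0.0752], 0.85)]
wrist extension [(np.float64(0.0498), np.float64(0.6928), np.float64(-0.1184), np.float64(6.7)), (np.float64(0.05), np.float64(0.6928), np.float64(-0.1183), np.float64(6.6)), (np.float64(0.0501), np.float64(0.6927), np.float64(-0.1184), np.float64(6.7))]
wrist extension [(np.float64(0.05), np.float64(0.6928), np.float64(-0.1186), np.float64(6.6)), (np.float64(0.0502), np.float64(0.6928), np.float64(-0.1185), np.float64(6.5)), (np.float64(0.0503), np.float64(0.6926), np.float64(-0.1186), np.float64(6.6))]
```

View pics/w3.png

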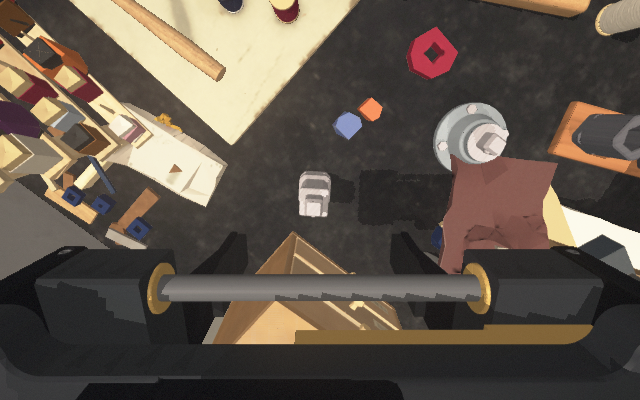

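```bash
python3 - <<'E'
from fit import *
for z in(0,.1,.13,.16,.2): print(z,ray('wrist',(293,234),z)[:2],ray('wrist',(228,310),z)[:2])
# cabinet in scene (s1) front-left-bottom (237,197), front-right-bottom(302,180), top corners (225,137)/(300,133)
for uv in((240,197),(301,181)): print(ray('scene',uv,0)[:2])
for uv in((232,160),(300,150)):
    print([np.round(ray('scene',uv,z)[:2],3).tolist() for z in(.08,.1,.13,.16)])
E
```

```text
0 [ 0.7693283  -0.13177559] [ 0.9192459  -0.20233552]
0.1 [ 0.72393202 -0.13311692] [ 0.83522564 -0.18549816]
0.13 [ 0.71031314 -0.13351932] [ 0.81001956 -0.18044695]
0.16 [ 0.69669426 -0.13392172] [ 0.78481348 -0.17539574]
0.2 [ 0.67853575 -0.13445825] [ 0.75120538 -0.1686608 ]
[0.9002453  0.02743598]
[ 0.7882373  -0.15763194]
[[0.985, -0.038], [0.959, -0.016], [0.92, 0.016], [0.881, 0.049]]
[[0.833, -0.218], [0.812, -0.191], [0.78, -0.15], [0.748, -0.11]]
```

Emit:
carry_out(steps=[[[-1,-0.75,2],6],[[-2,-0.75,5],6],[[-2,-0.75,8],6],[[-2,-0.75,11],6],[[-2,-0.75,14],6],[[-2,-0.75,16.5],6],[[-2,-0.75,18.7],6],[[-2,-0.75,18.7],6],[[-2,-0.75,18.7],6]])

```text
time_s: 11.8
tcp_pos: [0.692, -0.1199, 0.0379]
ee_rot: [[-0.99, -0.139, -0.003], [-0.139, 0.99, -0.003], [0.003, -0.003, -1.0]]
wrist_force: [-0.3, -0.2, 0.8]
gripper_width: 0.998
```

Emit:
carry_out(steps=[[[0,0,0],0],[[0,0,0],0],[[0,0,0],0],[[0,0,0],0],[[0,0,0],0],[[0,0,0],0],[[0,0,0],0],[[0,0,0],0],[[0,0,0],0],[[0,0,0],0]], gripper=-1)

```text
time_s: 12.8
tcp_pos: [0.6922, -0.1195, 0.038]
ee_rot: [[-0.99, -0.139, -0.002], [-0.139, 0.99, -0.003], [0.003, -0.002, -1.0]]
wrist_force: [0.9, 1.4, 0.8]
gripper_width: 0.369
```

Emit:
carry_out(steps=[[[0,0,-3],0],[[0,0,-7],0],[[0,0,-11],0],[[2,3,-12.5],6],[[5,8,-12.5],14],[[7,13,-12.5],21],[[8.3,17,-12.5],28.2],[[8.3,19,-12.5],28.2],[[8.3,19,-12.5],28.2],[[8.3,19,-12.5],28.2],[[8.3,19,-12.5],28.2]])

```text
time_s: 13.9
tcp_pos: [0.5839, 0.0566, 0.1622]
ee_rot: [[-0.938, 0.347, -0.004], [0.347, 0.938, -0.003], [0.002, -0.004, -1.0]]
wrist_force: [-0.4, -0.4, -2.8]
gripper_width: 0.364
```

```bash
python3 - <<'E'
from fit import *
s=st()
r.capture('scene');z=s['tcp_pos'][2]-.038
print(z,place('scene','extension_mid'),place('scene','extension_seat'),place('scene','driver_seat'))
m=r.cut_out('scene','extension')
if m:
    mm=m[0]['pixels'];ys,xs=np.where(mm);print(xs.min(),xs.max(),ys.min(),ys.max(),mm.sum());fit('scene','extension',z,s['tcp_pos'][:2],mask=mm)
cs=cv2.imread;im=r.capture('scene')[:,:,::-1]
save('wrist','w4');w=cv2.imread('pics/w4.png')
print(place('wrist','extension_mid'),place('wrist','driver_seat'))
a=cv2.resize(im[150:270,250:370],(400,400),interpolation=cv2.INTER_CUBIC);b=cv2.resize(w[120:330,230:440],(400,400),interpolation=cv2.INTER_CUBIC)
cv2.imwrite('pics/c4.png',np.hstack([a,b]))
E
```

```text
13.9 [0.5839 0.0566 0.1622] [[-0.938, 0.347, -0.004], [0.347, 0.938, -0.003], [0.002, -0.004, -1.0]] [-0.39 -0.36 -2.79] 0.364
0.12422277532490528 [([0.5801, 0.0551, 0.1751], 0.72)] [([0.5793, 0.0537, 0.2031], 0.92)] [([0.584, 0.0575, 0.0496], 0.9)]
303 321 175 210 435
scene extension [(np.float64(0.209), np.float64(0.5793), np.float64(0.0552), np.float64(35.8)), (np.float64(0.2094), np.float64(0.5794), np.float64(0.0552), np.float64(33.2)), (np.float64(0.2162), np.float64(0.5825), np.float64(0.0556), np.float64(-18.7))]
[([0.5837, 0.0541, 0.1749], 0.65)] [([0.5424, 0.2798, 0.0152], 0.68), ([0.5818, 0.0572, 0.2], 0.67)]
```

View pics/c4.png

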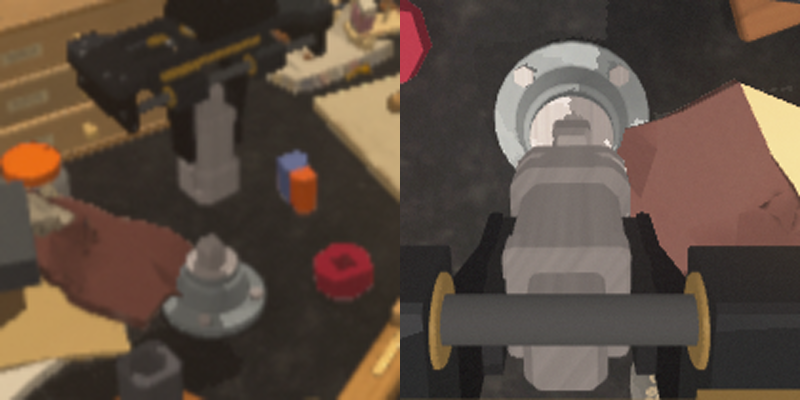

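```bash
python3 - <<'E'
from fit import *
s=r.sense();p=np.array(s['tcp_pos']);R=np.array(s['ee_rot']);tx,ty=R[:,0]*[1,1,0],R[:,1]*[1,1,0]
w=cv2.imread('pics/w4.png');f=4;big=cv2.resize(w,None,fx=f,fy=f,interpolation=cv2.INTER_CUBIC)
z0=p[2]-.038
def draw(c,h,q,col):
    P=np.array([proj('wrist',c*[1,1,0]+[0,0,h]+a*q*tx+b*q*ty) for a,b in((1,1),(1,-1),(-1,-1),(-1,1))])
    cv2.polylines(big,[np.round((P+.5)*f).astype(int)],True,col,1)
draw(p,z0+.026,.020,(0,255,0));draw(p,z0+.076,.016,(0,255,255));draw(p,z0,.020,(255,0,0))
draw(np.array([.5834,.0575,0]),.062,.0095,(0,0,255))
cv2.imwrite('pics/c5.png',big[175*f:320*f,260*f:390*f])
E
```

```text
(no output)
```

View pics/c5.png

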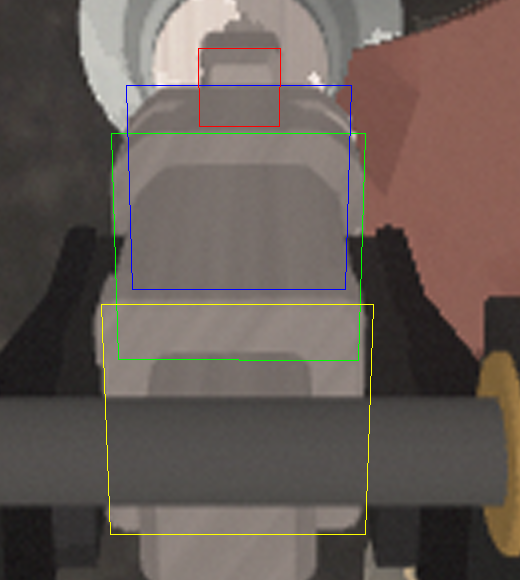

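Emit:
carry_out(steps=[[[0.05,0.1,2],0],[[0.05,0.1,4],0],[[0.05,0.1,5.2],0],[[0.05,0.1,5.2],0],[[0.05,0.1,5.6],0],[[0.05,0.1,6.0],0],[[0.05,0.1,6.4],0],[[0.05,0.1,6.4],0]])

```text
time_s: 15.15
tcp_pos: [0.5835, 0.0581, 0.0984]
ee_rot: [[-0.938, 0.346, -0.003], [0.346, 0.938, -0.003], [0.002, -0.004, -1.0]]
wrist_force: [0.2, 0.5, -2.7]
gripper_width: 0.368
```

Entered freely (foot ~0.060). Push on gently.

Emit:
carry_out(steps=[[[0,0,0.3],0],[[0,0,0.6],0],[[0,0,0.9],0],[[0,0,1.2],0],[[0,0,1.5],0],[[0,0,1.6],0],[[0,0,1.6],0]])

```text
time_s: 15.85
tcp_pos: [0.5836, 0.0579, 0.0827]
ee_rot: [[-0.938, 0.346, -0.003], [0.346, 0.938, -0.003], [0.002, -0.004, -1.0]]
wrist_force: [-0.8, -4.1, 3.4]
gripper_width: 0.369
```

Emit:
carry_out(steps=[[[0,0,0.15],0],[[0,0,0.3],0],[[0,0,0.4],0],[[0,0,0.4],0]])

```text
time_s: 16.25
tcp_pos: [0.5842, 0.0581, 0.0823]
ee_rot: [[-0.939, 0.344, -0.001], [0.344, 0.939, -0.004], [-0.001, -0.004, -1.0]]
wrist_force: [-5.7, -1.5, 18.1]
gripper_width: 0.366
```

Emit:
carry_out(steps=[[[0,0,0],0],[[0,0,0],0],[[0,0,0],0],[[0,0,-1],0],[[0,0,-4],0],[[0,0,-8],0],[[0,0,-12],0],[[0,0,-12],0]], gripper=0.25)

```text
time_s: 17.05
tcp_pos: [0.588, 0.0594, 0.2094]
ee_rot: [[-0.939, 0.343, 0.012], [0.343, 0.939, -0.001], [-0.012, 0.003, -1.0]]
wrist_force: [0.4, 0.1, -0.5]
gripper_width: 0.625
```

```bash
python3 - <<'E'
from fit import *
s=st()
r.capture('scene')
print(place('scene','extension_mid'),place('scene','extension_seat'),place('scene','driver_ball'),place('scene','extension_ball'))
fit('scene','extension',.045,(.5834,.0575))
r.capture('wrist');fit('wrist','extension',.045,(.5834,.0575))
print(place('wrist','extension_mid'),place('wrist','extension_seat'))
E
```

```text
17.05 [0.588  0.0594 0.2094] [[-0.939, 0.343, 0.012], [0.343, 0.939, -0.001], [-0.012, 0.003, -1.0]] [ 0.42  0.1  -0.49] 0.625Traceback (most recent call last):
  File "<stdin>", line 4, in <module>
  File "h.py", line 9, in place
    return [(np.round(d['centre'],4).tolist(),round(d['confidence'],2)) for d in r.place_of(cam,t)[:n]]
                                                                                 ~~~~~~~~~~^^^^^^^
ValueError: it knows: deep_socket, deep_socket_mid, driver_seat, extension, extension_mid, extension_seat, free_peg, hammer, jack, jar, short_socket, short_socket_mid, spool, wide_socket_mid
```

Emit:
carry_out(steps=[[[2,4,-3],0],[[6,9,-3],8],[[12.8,19.2,-3],38],[[12.8,19.2,-3],38],[[12.8,19.2,-3],38],[[12.8,19.2,-3],38],[[12.8,19.2,-3],38],[[12.8,19.2,-3],38],[[12.8,19.2,-3],38]], gripper=0.35)

```text
time_s: 18.1
tcp_pos: [0.5612, 0.2346, 0.2243]
ee_rot: [[-0.598, 0.8, -0.041], [0.798, 0.6, 0.058], [0.071, 0.002, -0.997]]
wrist_force: [0.9, -0.0, 0.4]
gripper_width: 0.68
```

```bash
python3 - <<'E'
from fit import *
s=st()
save('wrist','w6')
fit('wrist','deep_socket',.014,(.542,.2825))
fit('wrist','short_socket',.014,(.541,.1963))
print(place('wrist','deep_socket_mid'),place('wrist','short_socket_mid'),place('wrist','wide_socket_mid'))
E
```

```text
18.1 [0.5612 0.2346 0.2243] [[-0.598, 0.8, -0.041], [0.798, 0.6, 0.058], [0.071, 0.002, -0.997]] [ 0.88 -0.01  0.41] 0.68
wrist deep_socket [(np.float64(0.0349), np.float64(0.5426), np.float64(0.2823), np.float64(30.3)), (np.float64(0.035), np.float64(0.5425), np.float64(0.2823), np.float64(30.4)), (np.float64(0.0351), np.float64(0.5425), np.float64(0.2822), np.float64(30.7))]
wrist short_socket [(np.float64(0.0415), np.float64(0.5414), np.float64(0.196), np.float64(-20.6)), (np.float64(0.0418), np.float64(0.5413), np.float64(0.196), np.float64(-21.4)), (np.float64(0.0419), np.float64(0.5414), np.float64(0.196), np.float64(-21.3))]
[([0.5401, 0.282, 0.0515], 0.83)] [([0.5383, 0.1976, 0.0432], 0.93)] [([0.544, 0.3686, 0.0454], 0.72)]
```

View pics/w6.png

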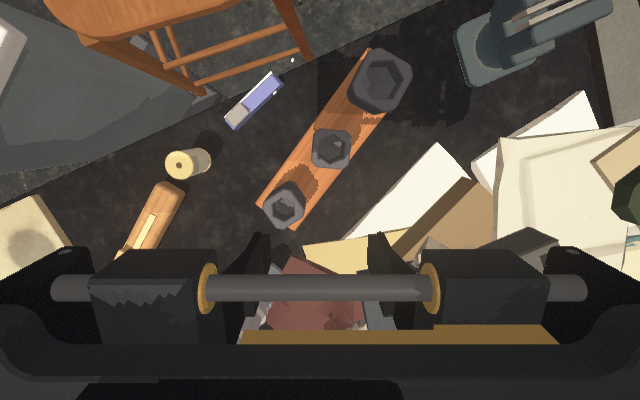

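```bash
python3 - <<'E'
from h import *
st();print(np.round(r.sense()['joints'],1),np.round(r.sense()['joint_velocities'],1))
E
```

```text
18.4 [0.5614 0.2352 0.2253] [[-0.599, 0.8, -0.039], [0.798, 0.6, 0.059], [0.071, 0.004, -0.997]] [ 0.4  -0.65  0.69] 0.677
[  35.8   20.8    0.5   -4.4  -69.6 -177.4] [ 0.   0.1  0.2  0.   0.  -0. ]
```

Emit:
carry_out(steps=[[[3,0.7,0.3],-8],[[5.3,0.7,0.4],-25],[[5.3,0.7,0.4],-40],[[5.3,0.7,0.4],-60],[[5.3,0.7,0.4],-83.5],[[5.3,0.7,0.4],-83.5],[[5.3,0.7,0.4],-83.5],[[5.3,0.7,0.4],-83.5],[[5.3,0.7,0.4],-83.5],[[5.3,0.7,0.4],-83.5],[[5.3,0.7,0.4],-83.5],[[5.3,0.7,0.4],-83.5]])

```text
time_s: 19.6
tcp_pos: [0.535, 0.282, 0.2252]
ee_rot: [[-0.864, -0.502, -0.039], [-0.504, 0.862, 0.06], [0.004, 0.071, -0.997]]
wrist_force: [0.4, -0.1, 0.2]
gripper_width: 0.674
```

Emit:
carry_out(steps=[[[-1.5,5.5,0.4],-8],[[-1.5,5.5,0.4],-17],[[-1.5,5.5,0.4],-26],[[-1.5,5.5,0.4],-35],[[-1.5,5.5,0.4],-44],[[-1.5,5.5,0.4],-53],[[-1.5,5.5,0.4],-62],[[-1.5,5.5,0.4],-71],[[-1.5,5.5,0.4],-80],[[-1.5,5.5,0.4],-89],[[-1.5,5.5,0.4],-98],[[-1.5,5.5,0.4],-107],[[-1.5,5.5,0.4],-116],[[-1.5,5.5,0.4],-125],[[-1.5,5.5,0.4],-134],[[-1.5,5.5,0.4],-143],[[-1.5,5.5,0.4],-152],[[-1.5,5.5,0.4],-160],[[-1.5,5.5,0.4],-165],[[-1.5,5.5,0.4],-165]])

```text
time_s: 21.6
tcp_pos: [0.5202, 0.3373, 0.2251]
ee_rot: [[0.964, 0.263, -0.039], [0.265, -0.962, 0.06], [-0.022, -0.068, -0.997]]
wrist_force: [0.3, 0.6, 0.0]
gripper_width: 0.677
```

```bash
python3 - <<'E'
from h import *
st();print(np.round(r.sense()['joints'],1))
E
```

```text
21.6 [0.5202 0.3373 0.2251] [[0.964, 0.263, -0.039], [0.265, -0.962, 0.06], [-0.022, -0.068, -0.997]] [0.33 0.55 0.01] 0.677
[ 45.8  21.5   1.6  -4.3 -69.2  61. ]
```

Emit:
carry_out(steps=[[[1.2,4,-0.7],-8],[[1.2,8,-0.7],-17],[[1.2,10.9,-0.7],-26],[[1.2,10.9,-0.7],-35],[[1.2,10.9,-0.7],-44],[[1.2,10.9,-0.7],-53],[[1.2,10.9,-0.7],-62],[[1.2,10.9,-0.7],-71],[[1.2,10.9,-0.7],-80],[[1.2,10.9,-0.7],-89],[[1.2,10.9,-0.7],-98],[[1.2,10.9,-0.7],-107],[[1.2,10.9,-0.7],-113],[[1.2,10.9,-0.7],-119],[[1.2,10.9,-0.7],-122],[[1.2,10.9,-0.7],-122],[[1.2,10.9,-0.7],-122]])

```text
time_s: 23.3
tcp_pos: [0.5153, 0.2806, 0.2233]
ee_rot: [[-0.674, 0.738, 0.022], [0.738, 0.675, 0.004], [-0.012, 0.019, -1.0]]
wrist_force: [0.4, -0.3, 0.2]
gripper_width: 0.676
```

```bash
python3 - <<'E'
from h import *
st();print(np.round(r.sense()['joints'],1))
E
```

```text
23.3 [0.5153 0.2806 0.2233] [[-0.674, 0.738, 0.022], [0.738, 0.675, 0.004], [-0.012, 0.019, -1.0]] [ 0.42 -0.31  0.18] 0.676
[ 44.8  17.7  -6.3   0.8 -65.  177.3]
```

Emit:
carry_out(steps=[[[-1.7,2.1,0],8],[[-1.7,2.1,0],17],[[-1.7,2.1,0],25],[[-1.7,2.1,0],34],[[-1.7,2.1,0],42],[[-1.7,2.1,0],51],[[-1.7,2.1,0],59],[[-1.7,2.1,0],68],[[-1.7,2.1,0],76],[[-1.7,2.1,0],85],[[-1.7,2.1,0],93],[[-1.7,2.1,0],102],[[-1.7,2.1,0],102],[[-1.7,2.1,0],102],[[-1.7,2.1,0],102]], gripper=0.3)

```text
time_s: 24.8
tcp_pos: [0.5426, 0.282, 0.2239]
ee_rot: [[0.862, 0.507, 0.022], [0.507, -0.862, 0.004], [0.021, 0.007, -1.0]]
wrist_force: [-0.3, 0.7, -0.3]
gripper_width: 0.651
```

```bash
python3 - <<'E'
from fit import *
s=st();print(np.round(s['joints'],1))
r.capture('wrist')
a=fit('wrist','deep_socket',.014,(.542,.2825))
R=np.array(s['ee_rot']);print(np.degrees(np.arctan2(R[1,1],R[0,1])))
for z in(.11,.040):print(R.T@(np.array([.5425,.2823,z])-s['tcp_pos'])*100)
E
```

```text
24.8 [0.5426 0.282  0.2239] [[0.862, 0.507, 0.022], [0.507, -0.862, 0.004], [0.021, 0.007, -1.0]] [-0.32  0.68 -0.27] 0.651
[ 43.   20.   -2.7   0.7 -66.2  77.2]
wrist deep_socket [(np.float64(0.0358), np.float64(0.542), np.float64(0.2825), np.float64(30.9)), (np.float64(0.0364), np.float64(0.542), np.float64(0.2826), np.float64(30.7)), (np.float64(0.0364), np.float64(0.542), np.float64(0.2826), np.float64(30.7))]
-59.518746708626836
[-0.23503254 -0.11229565 11.39196398]
[-0.38200448 -0.16396282 18.39023017]
```

Emit:
carry_out(steps=[[[-0.1,-0.05,4],0],[[-0.2,-0.1,8],0],[[-0.24,-0.12,11.4],0],[[-0.24,-0.12,11.4],0],[[-0.3,-0.14,14],0],[[-0.36,-0.16,16.5],0],[[-0.38,-0.17,18.4],0],[[-0.38,-0.17,18.4],0]])

```text
time_s: 25.7
tcp_pos: [0.5419, 0.282, 0.0391]
ee_rot: [[0.862, 0.507, 0.02], [0.507, -0.862, 0.002], [0.018, 0.008, -1.0]]
wrist_force: [0.2, 0.6, -0.0]
gripper_width: 0.654
```

Emit:
carry_out(steps=[[[0,0,0],0],[[0,0,0],0],[[0,0,0],0],[[0,0,0],0],[[0,0,0],0],[[0,0,0],0],[[0,0,0],0]], gripper=-1)

```text
time_s: 26.4
tcp_pos: [0.5428, 0.2832, 0.041]
ee_rot: [[0.861, 0.508, 0.023], [0.508, -0.861, 0.005], [0.022, 0.007, -1.0]]
wrist_force: [-1.7, 1.5, 6.6]
gripper_width: 0.457
```

Emit:
carry_out(steps=[[[0.05,0.02,-2],0],[[0.1,0.05,-4],0],[[0.2,0.08,-8],0],[[0.3,0.1,-13],0],[[0.4,0.13,-18],0],[[0.4,0.13,-18],0],[[0.4,0.13,-18],0]])

```text
time_s: 27.1
tcp_pos: [0.542, 0.283, 0.2209]
ee_rot: [[0.862, 0.507, 0.021], [0.507, -0.862, 0.006], [0.021, 0.006, -1.0]]
wrist_force: [-0.4, 0.6, -6.1]
gripper_width: 0.458
```

```bash
python3 - <<'E'
from fit import *
s=st();R=np.array(s['ee_rot'])
print(np.degrees(np.arctan2(R[1,1],R[0,1])))
print(R.T@(np.array([.5838,.0580,s['tcp_pos'][2]])-s['tcp_pos'])*100)
r.capture('scene');print(place('scene','deep_socket_mid'),place('scene','wide_socket_mid'))
fit('scene','extension',.045,(.5834,.0575));print(place('scene','extension_mid'),place('scene','extension_seat'))
E
```

```text
27.1 [0.542  0.283  0.2209] [[0.862, 0.507, 0.021], [0.507, -0.862, 0.006], [0.021, 0.006, -1.0]] [-0.44  0.57 -6.14] 0.458
-59.521702515315454
[-7.80564116 21.51002074 -0.03617297]
[([0.5368, 0.282, 0.2281], 0.6)] [([0.5429, 0.3704, 0.0491], 0.96), ([0.5789, 0.0577, 0.1223], 0.74)]
scene extension [(np.float64(0.0861), np.float64(0.5842), np.float64(0.0561), np.float64(-29.6)), (np.float64(0.0861), np.float64(0.5843), np.float64(0.056), np.float64(-31.7)), (np.float64(0.0862), np.float64(0.584), np.float64(0.0562), np.float64(-30.6))]
[([0.5816, 0.0596, 0.0927], 0.76)] [([0.5806, 0.0571, 0.1211], 0.57)]
```

Emit:
carry_out(steps=[[[-1.5,4.3,0],8],[[-3,8.6,0],16],[[-4.6,12.9,0],25],[[-6.2,17.2,0],33],[[-7.5,20.5,0],42],[[-7.8,21.5,0],50.4],[[-7.8,21.5,0],50.4],[[-7.8,21.5,0],50.4],[[-7.8,21.5,0],50.4],[[-7.8,21.5,0],50.4]])

```text
time_s: 28.4
tcp_pos: [0.584, 0.0589, 0.2191]
ee_rot: [[0.941, -0.338, 0.019], [-0.338, -0.941, 0.002], [0.017, -0.008, -1.0]]
wrist_force: [0.4, -0.1, -4.5]
gripper_width: 0.457
```

```bash
python3 - <<'E'
from fit import *
s=st();p=np.array(s['tcp_pos']);R=np.array(s['ee_rot']);print(np.round(s['joints'],1),np.degrees(np.arctan2(R[1,1],R[0,1])))
save('scene','s7');print(place('scene','deep_socket_mid'),place('scene','extension_seat'))
save('wrist','w7');print(place('wrist','deep_socket_mid'),place('wrist','extension_seat'))
f=5
def draw(big,cam,c,h,q,tx,ty,col):
    P=np.array([proj(cam,np.array([c[0],c[1],h])+a*q*tx+b*q*ty) for a,b in((1,1),(1,-1),(-1,-1),(-1,1))])
    cv2.polylines(big,[np.round((P+.5)*f).astype(int)],True,col,1)
yw=np.radians(-20.2);dx=np.array([np.cos(yw),np.sin(yw),0]);dy=np.array([-np.sin(yw),np.cos(yw),0])
out=[]
for cam,n in(('scene','s7'),('wrist','w7')):
    w=cv2.imread(f'pics/{n}.png');big=cv2.resize(w,None,fx=f,fy=f,interpolation=cv2.INTER_CUBIC)
    draw(big,cam,p-.009*R[:,2],p[2]-.027,.020,R[:,0],R[:,1],(255,0,0));draw(big,cam,p-.045*R[:,2]*-1*0,p[2]+.045,.020,R[:,0],R[:,1],(0,255,0))
    draw(big,cam,(.5834,.0575),.138,.0095,dx,dy,(0,0,255));draw(big,cam,(.5834,.0575),.121,.0160,dx,dy,(0,255,255))
    u=proj(cam,(.5834,.0575,.17)).astype(int)
    x0=max(0,min(560,u[0]-40));y0=max(0,min(290,u[1]-55));out.append(big[y0*f:(y0+110)*f,x0*f:(x0+80)*f])
cv2.imwrite('pics/c7.png',np.hstack(out))
E
```

```text
28.4 [0.584  0.0589 0.2191] [[0.941, -0.338, 0.019], [-0.338, -0.941, 0.002], [0.017, -0.008, -1.0]] [ 0.39 -0.07 -4.51] 0.457
[ 21.7  17.9  -6.4   0.3 -64.7  48.4] -109.73019050498971
[([0.5776, 0.0588, 0.2301], 0.61)] [([0.5779, 0.0573, 0.123], 0.81)]
[([0.5803, 0.0599, 0.0454], 0.73), ([0.5879, 0.0552, 0.2274], 0.6)] [([0.5824, 0.0593, 0.1216], 0.75)]
```

View pics/c7.png

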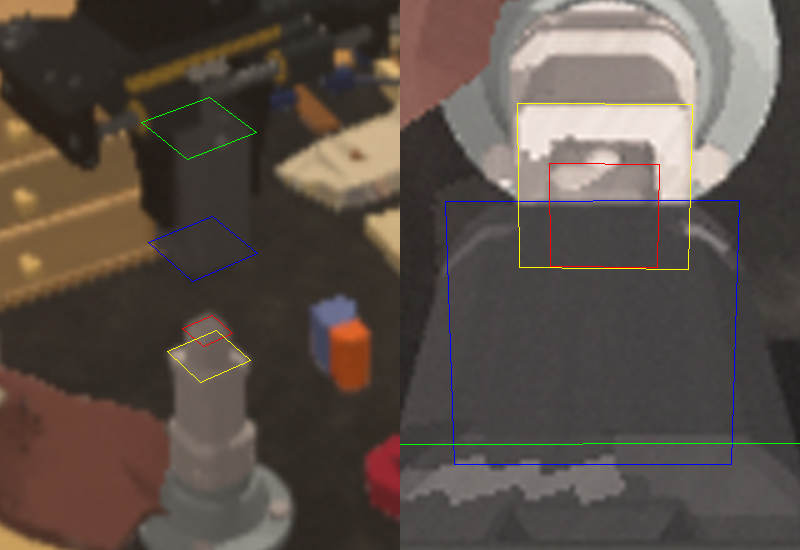

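Emit:
carry_out(steps=[[[-0.07,0.15,2],0],[[-0.1,0.16,4],0],[[-0.1,0.17,4.4],0],[[-0.12,0.17,4.8],0],[[-0.13,0.17,5.2],0],[[-0.13,0.17,5.6],0],[[-0.14,0.17,5.8],0],[[-0.14,0.17,5.8],0]])

```text
time_s: 29.5
tcp_pos: [0.5834, 0.0573, 0.1612]
ee_rot: [[0.941, -0.339, 0.019], [-0.339, -0.941, 0.002], [0.018, -0.009, -1.0]]
wrist_force: [-0.7, 0.3, -3.7]
gripper_width: 0.454
```

Entered freely (foot ~0.134). Push on.

Emit:
carry_out(steps=[[[0,0,0.3],0],[[-0.01,0,0.6],0],[[-0.02,0,0.9],0],[[-0.02,0,1.2],0],[[-0.02,0,1.4],0],[[-0.02,0,1.4],0]])

```text
time_s: 30.1
tcp_pos: [0.5837, 0.0573, 0.148]
ee_rot: [[0.941, -0.339, 0.02], [-0.339, -0.941, 0.002], [0.018, -0.008, -1.0]]
wrist_force: [-2.7, 0.7, 3.3]
gripper_width: 0.459
```

Emit:
carry_out(steps=[[[0,0,0.15],0],[[0,0,0.3],0],[[0,0,0.45],0],[[0,0,0.45],0]])

```text
time_s: 30.5
tcp_pos: [0.5846, 0.0571, 0.1479]
ee_rot: [[0.941, -0.337, 0.023], [-0.337, -0.941, 0.001], [0.022, -0.008, -1.0]]
wrist_force: [-6.7, 1.4, 17.0]
gripper_width: 0.457
```

Emit:
carry_out(steps=[[[0,0,0],0],[[0,0,0],0],[[0,0,0],0],[[0,0,0],0],[[0.05,0,-3],0],[[0.1,0,-6],0],[[0.2,0,-10],0],[[0.2,0,-13],0],[[0.2,0,-13],0],[[0.2,0,-13],0]], gripper=0.4)

```text
time_s: 31.5
tcp_pos: [0.5834, 0.0565, 0.2778]
ee_rot: [[0.941, -0.337, 0.024], [-0.337, -0.941, 0.001], [0.022, -0.009, -1.0]]
wrist_force: [-1.2, -0.6, -0.7]
gripper_width: 0.701
```

```bash
python3 - <<'E'
from fit import *
s=st()
save('scene','s8')
for t in('extension_mid','deep_socket_mid','short_socket_mid','wide_socket_mid','jar','spool','jack','hammer'):print(t,place('scene',t,1))
fit('scene','deep_socket',.121,(.5834,.0575))
m=r.cut_out('scene','deep_socket')[0]['pixels']
for z in(.115,.118,.121,.124,.127):print(z);fit('scene','deep_socket',z,(.5834,.0575),mask=m)
w=cv2.imread('pics/s8.png');cv2.imwrite('pics/c8.png',cv2.resize(w[120:320,220:420],(600,600),interpolation=cv2.INTER_CUBIC))
E
```

```text
31.5 [0.5834 0.0565 0.2778] [[0.941, -0.337, 0.024], [-0.337, -0.941, 0.001], [0.022, -0.009, -1.0]] [-1.18 -0.58 -0.71] 0.701
extension_mid [([0.5806, 0.0608, 0.0959], 0.59)]
deep_socket_mid [([0.5802, 0.0568, 0.1554], 0.83)]
short_socket_mid [([0.5424, 0.196, 0.0447], 0.89)]
wide_socket_mid [([0.5415, 0.3715, 0.0475], 0.65)]
jar [([0.7737, 0.0635, 0.0019], 0.58)]
spool [([0.4181, 0.1676, 0.0005], 0.8)]
jack [([0.416, 0.0403, -0.0051], 0.74)]
hammer [([0.5449, -0.3447, 0.0096], 0.5)]
scene deep_socket [(np.float64(0.079), np.float64(0.5831), np.float64(0.0562), np.float64(-13.7)), (np.float64(0.0798), np.float64(0.583), np.float64(0.0564), np.float64(-14.0)), (np.float64(0.0803), np.float64(0.583), np.float64(0.0563), np.float64(-11.2))]
0.115
scene deep_socket [(np.float64(0.0718), np.float64(0.5876), np.float64(0.0497), np.float64(-18.8)), (np.float64(0.0721), np.float64(0.5873), np.float64(0.0502), np.float64(-13.8)), (np.float64(0.073), np.float64(0.5877), np.float64(0.0497), np.float64(73.7))]
0.118
scene deep_socket [(np.float64(0.0748), np.float64(0.5855), np.float64(0.0527),
[... 274 characters left out ...]
-13.7)), (np.float64(0.0798), np.float64(0.583), np.float64(0.0564), np.float64(-14.0)), (np.float64(0.0803), np.float64(0.583), np.float64(0.0563), np.float64(-11.2))]
0.124
scene deep_socket [(np.float64(0.0849), np.float64(0.5808), np.float64(0.0595), np.float64(-9.7)), (np.float64(0.0856), np.float64(0.581), np.float64(0.0593), np.float64(-15.2)), (np.float64(0.0859), np.float64(0.581), np.float64(0.0593), np.float64(-15.2))]
0.127
scene deep_socket [(np.float64(0.0909), np.float64(0.5787), np.float64(0.0625), np.float64(-15.1)), (np.float64(0.0915), np.float64(0.5787), np.float64(0.0625), np.float64(-4.1)), (np.float64(0.0916), np.float64(0.5786), np.float64(0.0626), np.float64(-21.1))]
```

View pics/c8.png

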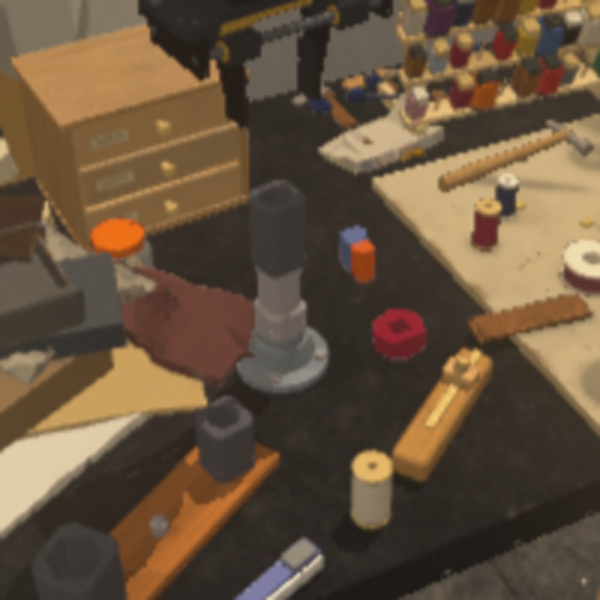

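```bash
python3 -c "
from station import r
print(r.finish_job())"
```

```text
the job is handed in; nothing more can be done
None
```

The bench driver is changed over to its long reach. The job was handed in at about 31.5 s of the 66 s allowed, with no verdict reported.

**What I did:**
- I pulled the short socket off the drive and stood it on the free peg.
- I pushed the extension onto the driver until it stopped hard; another 18 N moved it only 0.4 mm.
- I pushed the deep socket onto the extension until it stopped hard; another 17 N moved it 0.1 mm.
- I let go of everything and raised the gripper clear.

**Last checks:**
- In the final scene picture all three parts stand upright. The short socket is at about (0.542, 0.196), within 1 mm of my estimate of the peg position.
- The deep socket's outline, fitted at the fully-home height, lies within about 1.5 mm of the driver axis.
- The wide socket, jar, spool, hammer and jack were found within about 5 mm of where they started, which is about the network's accuracy.

**What was less certain:**
- Neither ball joint could be read, so the two clicks are inferred from height and hard stop. A reading of the driver ball failed because the network does not know it.
- The deep socket's outline fit alone could not pin its height: its match score kept improving slightly below the home height.
- When the fingers closed on the deep socket, the tool rose about 2 mm. Its height in the hand was therefore known only to about 2 mm.
- On the way to the deep socket the last joint ran to its limit and tilted the tool about 4°. I took most of that out at the other limit; 1.3° remained and did not hinder the fit.

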